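# Index the dial press and press the pillbox lid home

## Task

On the small bench press, turn the dial plate by its spokes until the brass box with the red lid, which still stands open on its neck, clicks into its stop under the ram. Only then pull the press lever down until the red lid is pressed fully home on its box, and let the lever come back up. Leave the box in its stop under the ram, and leave the other things on the bench where they lie.

Things in the scene. Friction and masses are not known exactly. Their poses are not given: they have to be found in the camera images.
- press: Dark green cast-iron bench press, bolted down; 270 mm high. Origin: on the bench under the dial axis; x points back to ram and column, y to the left seen from the robot; turned 0.5 to 1.1 rad clockwise. In its frame (mm): base x -75..210, y +-55, up to z 28; feet at x -55 and 190, 35 long, y +-75, 12 high; column x 150..210, y +-26; overhanging head x 20..210, y +-30, z 135..220.
- ram_nose (a point): Centre of the underside of the ram's white nose disc (36 mm across), 45 mm behind the dial axis (press x 45, y 0); z 100 mm when up, 8 mm above the open lid. The ram is a 22 mm square steel bar rising through the head to z 268 mm; it goes down 16 mm per radian of the lever.
- dial (a joint): Dial plate angle (rad), growing counter-clockwise from above; turns both ways, several turns. 0 or a whole turn: red-lidded box at its stop under the ram; else the box lies at this angle from press x. A sprung roller holds it at a stop every 90 degrees: within about 4 degrees the plate snaps in, and 4 to 9 N at the spokes turns it out again. Elsewhere it turns freely and stays where left.
- dial_center (a point): On the dial axis at the plate's top face, z 54 mm. The plate is an aluminium disc 150 mm across, 14 mm thick. Four nests with centres 45 mm from the axis: red-lidded box, then counter-clockwise a closed blue-lidded box (90 degrees on, top z 84 mm), an empty black nest, a closed green-lidded box. Four round spokes stick out between the nests.
- spoke1 (a point): Middle of the bare part of a dial spoke, on its centre line, 100 mm from the dial axis, z 47 mm; the spoke 45 degrees counter-clockwise from the red-lidded box. Steel rod 10 mm thick, level, bare from 75 to 121 mm from the axis, then a black ball 18 mm across centred at 130 mm. Push it sideways with closed fingers. All four spokes are alike.
- spoke2 (a point): Middle of the bare part of a dial spoke, on its centre line, 100 mm from the dial axis, z 47 mm; the spoke 135 degrees counter-clockwise from the red-lidded box.
- spoke3 (a point): Middle of the bare part of a dial spoke, on its centre line, 100 mm from the dial axis, z 47 mm; the spoke 225 degrees counter-clockwise from the red-lidded box.
- spoke4 (a point): Middle of the bare part of a dial spoke, on its centre line, 100 mm from the dial axis, z 47 mm; the spoke 315 degrees counter-clockwise from the red-lidded box.
- lid_top (a point): Centre of the top of the red lid. Round brass box: body 52 mm across, 18 mm high on the plate; lid 54 mm across, 12 mm thick, red enamelled top. At first the lid stands 8 mm above its seat on a copper-coloured neck, its top at z 92 mm; fully home its top is at z 84 mm.
- lid (a joint): How far the red lid has been pressed down on its box (m): 0 as it stands open, 0.008 fully home. A tight fit: it needs about 40 N, which the press gives, and it stays where it is left.
- lever (a joint): Press lever angle (rad): 0 raised, at rest, 1.2 lower stop. At 0 it points from its hub to the front (press -x) and 0.6 rad above level; it swings down in the vertical plane press y -72 mm; level at 0.6. The ram meets the open lid at about 0.5; lid home at about 1.0. A spring brings it back up when let go. Pressing takes about 2 N at first, 7 to 10 N on the lid, at lever_push.
- lever_push (a point): Point on the centre line of the lever rod (steel, 14 mm thick), 165 mm from the hub axis, just short of the black end ball (30 mm across, centred at 195 mm): press down here from above. Raised, it is at press x -64, y -72, z 268 mm; the raised lever overhangs the right side of the dial.
- lever_hub (a point): Centre of the lever's hub (34 mm across, 20 mm wide) on its level turning axis: press x 72, y -72, z 175 mm, right of the head.
- hammer: Goldsmith's hammer, 260 mm long, lying on the brown leather pad; bystander.
- mandrel: Steel ring mandrel with a black square grip, 330 mm long, on the leather pad; bystander.
- pillbox_a: Finished loose brass box with blue lid, 54 mm across, 30 mm high, in the wooden tray; bystander.
- pillbox_b: Finished loose brass box with green lid, 54 mm across, 30 mm high, in the wooden tray; bystander.
- bench_block: Steel bench block 90 x 90 x 25 mm; bystander.
- polish_jar: White jar with black cap, 64 mm across, 75 mm high; bystander.
- black_tin: Flat round black tin, 68 mm across, 26 mm high; bystander.

How it is judged:
By the outcome, as a careful person would: the job done as asked, in the order asked, and still so for the second after the job is handed in, with the robot touching nothing.
It also fails if it takes over 72 s, if anything falls off the work surface, if the arm or the gripper's body presses on something with over 40 N, if the wrist force passes 120 N, or if a joint passes its speed limit or range.

## Robot

A 6-joint arm with a two-finger parallel gripper is mounted at the origin on the work surface. World frame = base frame: x ahead of the robot, y to its left, z up, the work surface at z = 0. Lengths are in m, angles in rad, forces in N, time in s.
With the tool pointing down it reaches from about 0.3 to 0.875 m from the base axis. Payload 6.4 kg.
Tool frame: the origin (TCP) lies midway between the tips of the shut fingers; the grasp point (between the pads) lies 19 mm behind it; z points along the fingers, y is the line along which they close (so a half turn about z gives the same grasp; the last joint's range is limited). The gripper opens to 85 mm and grips with 20 to 120 N. Pads are 22 mm wide; open, the fingers measure 114 mm over their backs; the gripper's body (76 mm by 85 mm) begins 54 mm behind the grasp point. The pads swing forward as they close: fully open they stand 13 mm farther back than shut.
Start: joints at [-1.534, 0.181, 1.607, -0, 1.354, -0.206], TCP at [0.138, -0.558, 0.231] pointing down, gripper open.
Joint ranges: [-2.99, 2.99], [-0.89, 2.07], [0.3, 2.58], [-1.14, 4.28], [0, 2.63], [-3.12, 3.12]. Speed limits (rad/s): [2.57, 2.57, 3.01, 3.14, 3.14, 3.14].

## Interface

Orientations are given as a unit quaternion [w, x, y, z].
In Python, from bench import get_obs, camera, hand_in gives the robot as it stands.
- The arm moves only by the tool carry_out, never from a script. Its argument "plan" is a list that holds one entry, the list of rows, each a list of 7 numbers: the shift along the world's x, y, z in m, then the turn, a rotation vector about the world's x, y, z in rad, then the opening, from 0 (shut) to 1 (fully open). In form: [[[x, y, z, rx, ry, rz, hand], ...]]. A call has exactly 5 rows; each row is the pose to reach, as a shift and turn from the pose commanded when the call began; what a row does not reach only later rows make up. A row lasts 1/12 s, in which the tool goes at most 41.7 mm and 7.16 degrees, less where a joint would pass 70% of its speed; a pose out of reach is approached as far as the arm can. A call with a gripper value outside its range is refused whole. The fingers move at their own pace and stop on an object; the grip force is fixed at half the most. Time passes only in rows, so rows that repeat a pose let the fingers close, or fill a call up. It gives the time, the measured TCP pose, the force, the opening and the grip force at its end, in the units of the state.
- get_obs(): the state, without advancing time (a new reading comes with each control period).
- camera(name): name is "scene" or "top" or "wrist"; returns a dict with "pixels" (480x640x3 uint8, red, green, blue), "z_map" (480x640 float32, m along the optical axis (not along the pixel's ray), 0 where there is no reading), "camera_matrix" (3x3 intrinsics, pixels), "cam_to_world" (4x4, takes a point from camera to world coordinates). Camera axes: x right, y up, looking along -z (the intrinsics and any distortion apply to the point x, -y, -z); pixel columns grow to the right and rows downward; lengths in m; the calibration is good to about 2 mm. A picture is of the moment at which its call begins.
- hand_in(): hands the job in; it is judged then, once.
The state is a dict: "time_s": time; "q": joint angles; "dq": joint speeds; "joint_efforts": joint torques, N m; "eef_pos": TCP position; "eef_rot": TCP orientation; "wrist_force": force on the tool from outside, world axes, zero at the start; "torque": the same for the moment, N m; "opening": opening from 0.0 (shut) to 1.0 (fully open); "grasp_force": force on a finger pad.
Only numpy, scipy, OpenCV 4.12 (cv2) and the standard library are available. Lean on these libraries where they do the work, as an engineer would, in place of code of your own. Each camera call takes 0.05 s, during which the arm holds its last target. There are 200 camera calls.

## Working session

There is one attempt and no reset: what is moved stays moved. The work goes in short steps, Python scripts to look and compute and a tool call to move; the robot and the scene stay as the last step left them, time stands still between calls to the robot, and variables do not carry over. Pictures are saved under pics/ and viewed, at most 11 in all, crops included, and the job is handed in when it is done.

Besides the shell and the picture viewer there is one more tool, called by a JSON object that holds its "name" and its "arguments". carry_out: Moves the arm, as the interface text tells. Its arguments: {"type":"object","properties":{"plan":{"type":"array","items":{"type":"array","items":{"type":"array","items":{"type":"number"}}}}},"required":["plan"]}

```bash
mkdir -p pics
cat > h.py <<'E'
import numpy as np, cv2
from bench import get_obs, camera, hand_in
def cam(n,f=None):
    c=camera(n)
    if f: cv2.imwrite('pics/'+f,c['pixels'][:,:,::-1])
    return c
def cloud(c):
    K=np.array(c['camera_matrix']);z=c['z_map'];v,u=np.mgrid[:480,:640]
    x=(u-K[0,2])/K[0,0]*z;y=(v-K[1,2])/K[1,1]*z
    P=np.stack([x,-y,-z,np.ones_like(z)],-1)@np.array(c['cam_to_world']).T
    P=P[...,:3].copy();P[z==0]=np.nan
    return P
E
python3 - <<'E'
from h import *
a=cam('top','top.png');b=cam('scene','scene.png')
np.savez('a.npz',P=cloud(a),I=a['pixels']);np.savez('b.npz',P=cloud(b),I=b['pixels'])
print(a['camera_matrix'],a['cam_to_world'],b['cam_to_world'],get_obs())
E
```

```text
[[575.83832034   0.         316.21613155]
 [  0.         575.83832034 244.96524281]
 [  0.           0.           1.        ]] [[ 8.85182674e-02  9.71766363e-01 -2.18711343e-01  2.55092868e-01]
 [-9.96073587e-01  8.66638416e-02 -1.80772606e-02 -1.28021548e-02]
 [ 1.38749137e-03  2.19452760e-01  9.75622141e-01  1.60024360e+00]
 [ 0.00000000e+00  0.00000000e+00  0.00000000e+00  1.00000000e+00]] [[-0.23059735 -0.75387067  0.61522669  1.23524871]
 [ 0.9728789  -0.19045509  0.13127648  0.13807425]
 [ 0.01820757  0.62881307  0.7773433   1.02079848]
 [ 0.          0.          0.          1.        ]] {'time_s': 0.1, 'q': array([-1.53431202e+00,  1.81465068e-01,  1.60790830e+00,  1.65973277e-05,
        1.35378949e+00, -2.06312490e-01]), 'dq': array([-0.00167088, -0.00212681, -0.0023173 ,  0.00016316,  0.00097194,
       -0.00039457]), 'joint_efforts': array([ 1.70659314e-04, -4.45874405e+01, -3.52237523e+01, -3.45690287e-04,
        4.17349322e-03, -2.60386955e-06]), 'eef_pos': array([ 0.13823735, -0.55762888,  0.23047504]), 'eef_rot': array([-7.81589276e-04,  9.92640171e-01,  1.21098613e-01,  7.46598432e-05]), 'wrist_force': array([ 0.36827135, -0.72263507, -1.19142287]), 'torque': array([-0.01791915, -0.02259716,  0.02263908]), 'grasp_force': 0.0, 'opening': 0.9963170127768061}
```

View pics/top.png

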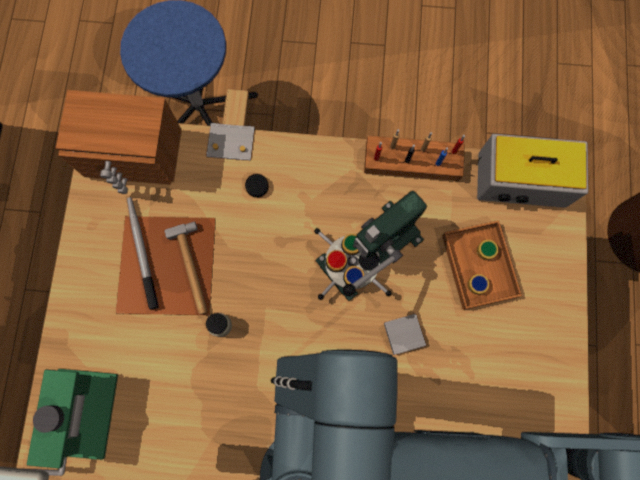

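View pics/scene.png

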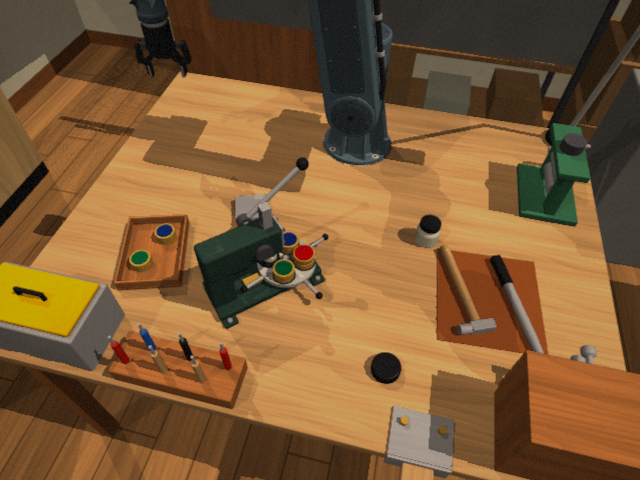

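The top view shows red at (337,260), blue at (354,275) and green at (351,243). The press head is at about (392,225), so the empty nest is about under the ram and the dial is roughly half a turn off. The lever runs on the robot's side, from about (395,255) to (350,290).

Run:
```python
from h import *
def ray(c,uv,z0):
    K=np.array(c['camera_matrix']);T=np.array(c['cam_to_world'])
    d=T[:3,:3]@np.array([(uv[0]-K[0,2])/K[0,0],-(uv[1]-K[1,2])/K[1,1],-1]);o=T[:3,3]
    return o+d*(z0-o[2])/d[2]
a=camera('top');b=camera('scene')
for n,c,box in(('top',a,(310,390,220,300)),('scene',b,(250,330,225,290))):
    hsv=cv2.cvtColor(c['pixels'],cv2.COLOR_RGB2HSV);P=cloud(c)
    m=np.zeros((480,640),bool);m[box[2]:box[3],box[0]:box[1]]=1
    H,S,V=[hsv[...,i].astype(int) for i in range(3)]
    for col,mm,z in(('red',((H<6)|(H>174))&(S>190)&(V>90),.092),('blue',(H>105)&(H<130)&(S>150)&(V>60),.084),('green',(H>55)&(H<85)&(S>150)&(V>70),.084)):
        k=(mm&m).astype(np.uint8)
        N,L,st,ce=cv2.connectedComponentsWithStats(k)
        i=1+np.argmax(st[1:,4]);q=P[L==i]
        print(n,col,st[i],ce[i],'ray',ray(c,ce[i],z).round(4),'cloud',np.nanmedian(q,0).round(4))
    w=np.linalg.norm(P[...,:2]-np.array([.49,-.1]),axis=-1)<.3
    for lo,hi in((.21,.228),(.262,.275)):
        q=P[w&(P[...,2]>lo)&(P[...,2]<hi)][:,:2]
        if len(q)>4:
            r=cv2.minAreaRect((q*1000).astype(np.float32));print(n,lo,len(q),r,q.mean(0).round(4))
    q=P[w&(P[...,2]>.12)&(P[...,2]<.32)]
    np.save(n+'q.npy',q)
c=a['pixels'][190:310,290:440,::-1];cv2.imwrite('pics/c1.png',cv2.resize(c,None,fx=5,fy=5,interpolation=cv2.INTER_CUBIC))
```

```text
top red [328 251  17  17 219] [336.13242009 259.01369863] ray [ 0.5596 -0.0412  0.092 ] cloud [ 0.559  -0.0412  0.0939]
top blue [347 269  15  14 135] [353.48148148 274.8       ] ray [ 0.5226 -0.091   0.084 ] cloud [ 0.5228 -0.0907  0.0858]
top green [346 236   9   8  34] [349.73529412 239.35294118] ray [ 0.6186 -0.0736  0.084 ] cloud [ 0.6186 -0.0739  0.086 ]
top 0.21 1691 ((622.4825439453125, -179.19305419921875), (108.60204315185547, 209.10525512695312), 44.51406478881836) [ 0.6424 -0.1701]
top 0.262 61 ((531.6481323242188, -108.83552551269531), (28.41452407836914, 140.1267852783203), 80.57050323486328) [ 0.5166 -0.1047]
scene red [295 245  18  15 208] [303.49038462 252.34615385] ray [ 0.5569 -0.04    0.092 ] cloud [ 0.5591 -0.0394  0.0943]
scene blue [284 233  12  12 114] [289.35087719 238.61403509] ray [ 0.5172 -0.0877  0.084 ] cloud [ 0.5176 -0.0868  0.0861]
scene green [276 264  16  10  82] [283.14634146 268.98780488] ray [ 0.6124 -0.077   0.084 ] cloud [ 0.6143 -0.0758  0.0863]
scene 0.21 1942 ((619.1992797851562, -171.45745849609375), (107.06855773925781, 216.9817352294922), 44.52527618408203) [ 0.6494 -0.1662]
scene 0.262 215 ((429.1383056640625, -63.758880615234375), (84.64469909667969, 373.09716796875), 63.109745025634766) [ 0.414  -0.0445]
```

View pics/c1.png

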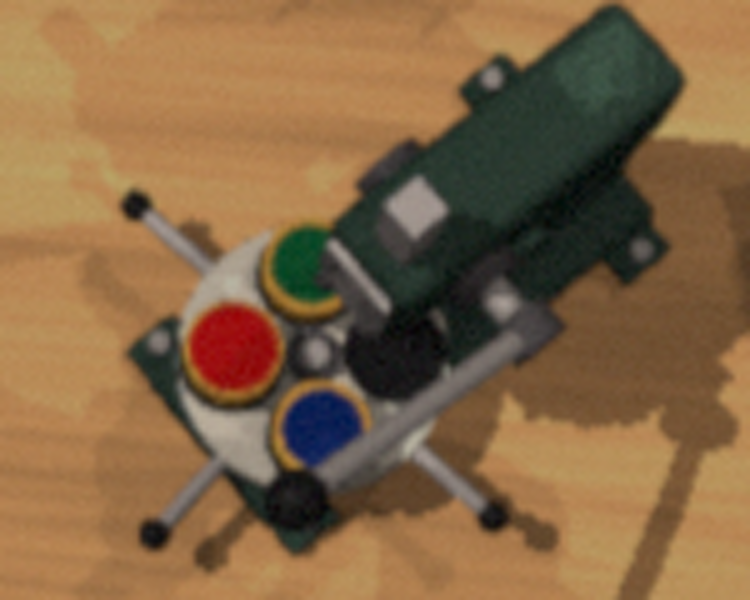

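The crop shows spoke balls at crop pixels (135,203), (155,533) and (492,513), with the ram top at (415,207) and the lever ball at (297,500). I'll locate these by ray casting.

```bash
cat >> h.py <<'E'
def ray(c,uv,z0):
    K=np.array(c['camera_matrix']);T=np.array(c['cam_to_world'])
    d=T[:3,:3]@np.array([(uv[0]-K[0,2])/K[0,0],-(uv[1]-K[1,2])/K[1,1],-1]);o=T[:3,3]
    return o+d*(z0-o[2])/d[2]
E
python3 - <<'E'
from h import *
a=camera('top');P=cloud(a)
R={}
for n,p,z in(('s_a',(135,203),.047),('s_b',(155,533),.047),('s_c',(492,513),.047),('ram',(415,207),.268),('ball',(297,500),.285),('boltB',(490,75),.014),('boltR',(643,250),.014)):
    uv=(290+(p[0]-2)/5,190+(p[1]-2)/5);R[n]=ray(a,uv,z)[:2];print(n,R[n].round(4),P[int(round(uv[1])),int(round(uv[0]))].round(4))
C=(R['s_a']+R['s_c'])/2
print('C',C,'diam',np.linalg.norm(R['s_a']-R['s_c']))
ang=lambda v:np.degrees(np.arctan2(v[1],v[0]))
print('a,b,c ang',[ang(R[k]-C).round(2) for k in('s_a','s_b','s_c')],'red',ang(np.array([.5596,-.0412])-C),np.hypot(*(np.array([.5596,-.0412])-C)),'blue',ang(np.array([.5222,-.0905])-C))
print('ram ang',ang(R['ram']-C),np.hypot(*(R['ram']-C)))
# head side edges via rect of thin top slab
for s in('top','scene'):
    q=np.load(s+'q.npy');q=q[(q[:,2]>.214)&(q[:,2]<.226)][:,:2]
    q=q[np.linalg.norm(q-[.642,-.17],axis=1)<.13]
    # keep those within head using PCA twice
    for _ in range(6):
        m=q.mean(0);w,v=np.linalg.eigh(np.cov((q-m).T));d=(q-m)@v[:,0];q=q[abs(d)<.034]
    print(s,len(q),m.round(4),ang(v[:,1]),np.sqrt(w))
E
```

```text
s_a [0.6453 0.0186] [0.6432 0.0174 0.0581]
s_b [ 0.4626 -0.0085] [ 0.4623 -0.0095  0.0534]
s_c [ 0.4897 -0.1898] [ 0.489  -0.1888  0.0551]
ram [ 0.5997 -0.119 ] [ 0.5967 -0.119   0.2799]
ball [ 0.4518 -0.0729] [ 0.4479 -0.0721  0.3045]
boltB [ 0.7471 -0.1769] [ 0.7428 -0.177   0.0246]
boltR [ 0.6518 -0.2695] [ 0.649  -0.268   0.0205]
C [ 0.56748839 -0.08557579] diam 0.26012914713141533
a,b,c ang [np.float64(53.25), np.float64(143.68), np.float64(-126.75)] red 100.07979775087058 0.04507146560683911 blue -173.794597019808
ram ang -46.08281254892345 0.04643366131745033
top 1493 [ 0.6473 -0.1722] 135.05963986669158 [0.01705368 0.05398625]
scene 1725 [ 0.6539 -0.1691] 131.60163523215124 [0.01664741 0.05204779]
```

Press yaw is about -46° and the dial centre is (0.5675, -0.0856). The spokes lie at world angles 53.3° + 90k, and red is at 98.3°, so it needs about 144° clockwise. I'll push in three strokes on the clear left side. First I move the closed fingers around, high and in front of the lever.

{"name": "carry_out", "arguments": {"plan": [[[0.02,0.028,0.015,0,0,0.1,0],[0.04,0.056,0.03,0,0,0.2,0],[0.06,0.084,0.045,0,0,0.3,0],[0.08,0.112,0.06,0,0,0.4,0],[0.1,0.14,0.075,0,0,0.5,0]]]}}

```text
time_s: 0.67
eef_pos: [0.2388, -0.4166, 0.3068]
eef_rot: [-0.0, 0.931, 0.365, 0.0]
wrist_force: [0.8, -0.5, -0.1]
opening: 0.301
grasp_force: 0.0
```

{"name": "carry_out", "arguments": {"plan": [[[0.02,0.028,0.015,0,0,0.1,0],[0.04,0.056,0.03,0,0,0.2,0],[0.06,0.084,0.045,0,0,0.3,0],[0.08,0.112,0.06,0,0,0.4,0],[0.1,0.14,0.075,0,0,0.5,0]]]}}

```text
time_s: 1.08
eef_pos: [0.3388, -0.2765, 0.3822]
eef_rot: [0.0, 0.812, 0.584, 0.0]
wrist_force: [0.2, -0.2, 0.4]
opening: 0.001
grasp_force: 0.0
```

{"name": "carry_out", "arguments": {"plan": [[[0.01,0.038,0.002,0,0,0,0],[0.02,0.076,0.004,0,0,0,0],[0.03,0.114,0.006,0,0,0,0],[0.04,0.152,0.008,0,0,0,0],[0.05,0.19,0.01,0,0,0,0]]]}}

```text
time_s: 1.5
eef_pos: [0.3882, -0.0863, 0.3916]
eef_rot: [0.0, 0.813, 0.582, 0.0]
wrist_force: [2.1, -0.7, 0.3]
opening: -0.003
grasp_force: 0.0
```

{"name": "carry_out", "arguments": {"plan": [[[0.01,0.038,0.002,0,0,0,0],[0.02,0.076,0.004,0,0,0,0],[0.03,0.114,0.006,0,0,0,0],[0.04,0.152,0.008,0,0,0,0],[0.05,0.19,0.01,0,0,0,0]]]}}

```text
time_s: 1.92
eef_pos: [0.4382, 0.104, 0.4016]
eef_rot: [0.0, 0.813, 0.582, 0.0]
wrist_force: [0.9, -1.2, 0.6]
opening: -0.002
grasp_force: 0.0
```

{"name": "carry_out", "arguments": {"plan": [[[0.03,-0.015,-0.02,0,0,0,0],[0.06,-0.03,-0.04,0,0,0,0],[0.095,-0.05,-0.055,0,0,0,0],[0.13,-0.07,-0.07,0,0,0,0],[0.163,-0.091,-0.08,0,0,0,0]]]}}

```text
time_s: 2.33
eef_pos: [0.601, 0.0116, 0.3198]
eef_rot: [-0.001, 0.813, 0.583, -0.001]
wrist_force: [0.7, 0.9, 1.2]
opening: 0.001
grasp_force: 0.0
```

{"name": "carry_out", "arguments": {"plan": [[[0,0,-0.04,0,0,0,0],[0,0,-0.08,0,0,0,0],[0,0,-0.12,0,0,0,0],[0,0,-0.16,0,0,0,0],[0,0,-0.2,0,0,0,0]]]}}

```text
time_s: 2.75
eef_pos: [0.5999, 0.0115, 0.1197]
eef_rot: [0.0, 0.813, 0.582, 0.0]
wrist_force: [1.2, 0.5, -0.9]
opening: -0.0
grasp_force: 0.0
```

Run:
```python
from h import *
o=get_obs();print(o['eef_pos'],o['q'])
t=cam('top')['pixels'][190:310,290:440,::-1]; w=cam('wrist')['pixels'][:,:,::-1]
s=cam('scene')['pixels'][170:310,180:360,::-1]
x=np.hstack([cv2.resize(t,(480,384)),cv2.resize(w,(320,240)).repeat(1,0) if 0 else cv2.resize(s,(320,384))])
cv2.imwrite('pics/c2.png',x)
```

```text
[0.59985035 0.01152824 0.11970992] [-1.78423141e-01  3.54199865e-01  1.63183677e+00  1.86817400e-05
  1.15552358e+00  1.49738867e-01]
```

View pics/c2.png

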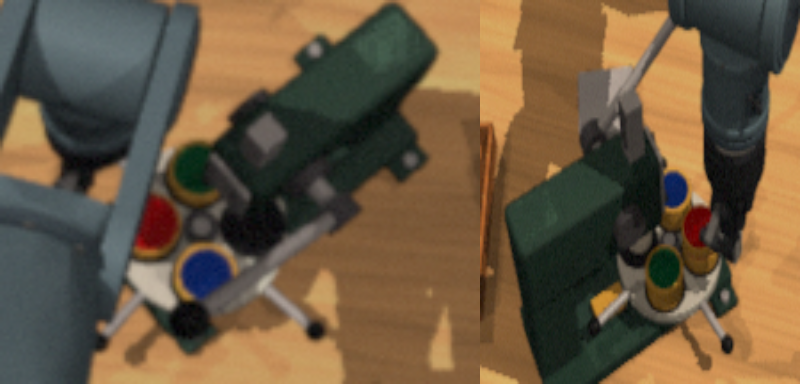

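The gripper hangs just outside the red box, clear of the spokes. I'll descend and make stroke 1.

{"name": "carry_out", "arguments": {"plan": [[[0.0015,0.001,-0.03,0,0,0,0],[0.0015,0.001,-0.055,0,0,0,0],[0.0015,0.001,-0.075,0,0,0,0],[0.0015,0.001,-0.084,0,0,0,0],[0.0015,0.001,-0.084,0,0,0,0]]]}}

```text
time_s: 3.32
eef_pos: [0.6021, 0.0125, 0.0383]
eef_rot: [0.0, 0.813, 0.582, 0.0]
wrist_force: [-0.5, 0.1, 0.1]
opening: -0.002
grasp_force: 0.0
```

{"name": "carry_out", "arguments": {"plan": [[[0.0054,-0.002,0,0,0,-0.056,0],[0.0107,-0.0044,0,0,0,-0.112,0],[0.0159,-0.007,0,0,0,-0.168,0],[0.0209,-0.0099,0,0,0,-0.224,0],[0.0258,-0.0131,0,0,0,-0.28,0]]]}}

```text
time_s: 3.73
eef_pos: [0.6295, -0.0008, 0.0412]
eef_rot: [0.001, 0.887, 0.462, 0.001]
wrist_force: [-1.8, 0.5, -0.1]
opening: 0.004
grasp_force: 0.5
```

{"name": "carry_out", "arguments": {"plan": [[[0.0047,-0.0035,-0.002,0,0,-0.056,0],[0.0091,-0.0072,-0.003,0,0,-0.112,0],[0.0134,-0.0111,-0.003,0,0,-0.168,0],[0.0174,-0.0153,-0.003,0,0,-0.224,0],[0.0212,-0.0197,-0.003,0,0,-0.28,0]]]}}

```text
time_s: 4.15
eef_pos: [0.651, -0.0206, 0.0386]
eef_rot: [0.001, 0.943, 0.334, 0.002]
wrist_force: [-1.3, -0.2, 0.1]
opening: 0.001
grasp_force: 0.8
```

```bash
cat > look.py <<'E'
from h import *
import sys
C=np.array([.5675,-.0856])
o=get_obs();p=o['eef_pos'];print('tcp',p.round(4),'r',np.hypot(*(p[:2]-C)).round(4),'f',np.degrees(np.arctan2(*(p[:2]-C)[::-1])).round(1),'q6',o['q'][5].round(2),'F',o['wrist_force'].round(1),'t',o['time_s'])
for n in('top','scene'):
    c=cam(n);P=cloud(c);h=cv2.cvtColor(c['pixels'],cv2.COLOR_RGB2HSV).astype(int)
    H,S,V=h[...,0],h[...,1],h[...,2]
    near=(np.linalg.norm(P[...,:2]-C,axis=-1)<.075)&(P[...,2]>.078)&(P[...,2]<.1)
    for col,m in(('red',((H<6)|(H>174))&(S>190)&(V>60)),('blue',(H>105)&(H<130)&(S>150)&(V>40)),('green',(H>55)&(H<85)&(S>150)&(V>50))):
        k=m&near
        if k.sum()>15:
            q=P[k];e=(q.max(0)+q.min(0))[:2]/2;d=e-C
            print(n,col,k.sum(),'press ang',round(np.degrees(np.arctan2(d[1],d[0]))+46.1,1),'r',np.hypot(*d).round(3),'z',np.median(q[:,2]).round(4))
    if len(sys.argv)>1:
        s=c['pixels'][190:310,290:440,::-1] if n=='top' else c['pixels'][150:310,190:350,::-1]
        cv2.imwrite('pics/_%s.png'%n,cv2.resize(s,(400,400)))
if len(sys.argv)>1: cv2.imwrite('pics/'+sys.argv[1],np.hstack([cv2.imread('pics/_top.png'),cv2.imread('pics/_scene.png')]))
E
python3 look.py
```

```text
tcp [ 0.651  -0.0206  0.0386] r 0.1058 f 37.9 q6 0.68 F [-1.3 -0.2  0.1] t 4.15
top blue 149 press ang 209.0 r 0.046 z 0.0857
scene green 68 press ang 29.5 r 0.032 z 0.0863
```

Blue is at 209°, so red is now at about 119° and spoke 1 is at 164°, as expected. I'll compute the transit and stroke 2.

```bash
cat > arc.py <<'E'
import numpy as np
def arc(p0,f0,fs,rs,zs):
    C=np.array([.5675,-.0856]);b=np.array(p0);g=f0
    for i in range(0,len(fs),5):
        out=[]
        for f,r,z in zip(fs[i:i+5],rs[i:i+5],zs[i:i+5]):
            a=np.radians(f);q=np.r_[C+r*np.array([np.cos(a),np.sin(a)]),z]
            out.append([round(float(v),4) for v in q-b]+[0,0,round(float(np.radians(f-g)),3),0])
        print(out);b=q;g=f
E
python3 - <<'E'
from arc import *
fs=np.linspace(38,136,16)[1:]
arc([.651,-.0206,.0386],38,fs,np.r_[.108,.112,[.118]*10,.112,.108,.104],np.r_[.075,.11,[.12]*9,.1,.075,.05,.036])
print('stroke')
arc([.4927,-.0134,.036],136,np.linspace(136,38,26)[1:],[.104]*25,[.036]*25)
E
```

```text
[[-0.0065, 0.0107, 0.0364, 0, 0, 0.114, 0], [-0.0131, 0.0221, 0.0714, 0, 0, 0.228, 0], [-0.0203, 0.0346, 0.0814, 0, 0, 0.342, 0], [-0.032, 0.0412, 0.0814, 0, 0, 0.456, 0], [-0.0444, 0.0463, 0.0814, 0, 0, 0.57, 0]]
[[-0.0129, 0.0037, 0.0, 0, 0, 0.114, 0], [-0.0262, 0.0059, 0.0, 0, 0, 0.228, 0], [-0.0396, 0.0067, 0.0, 0, 0, 0.342, 0], [-0.053, 0.0058, 0.0, 0, 0, 0.456, 0], [-0.0663, 0.0035, 0.0, 0, 0, 0.57, 0]]
[[-0.0129, -0.0038, 0.0, 0, 0, 0.114, 0], [-0.0253, -0.0091, -0.02, 0, 0, 0.228, 0], [-0.0337, -0.0208, -0.045, 0, 0, 0.342, 0], [-0.0414, -0.0314, -0.07, 0, 0, 0.456, 0], [-0.0476, -0.0426, -0.084, 0, 0, 0.57, 0]]
stroke
[[0.0051, 0.005, 0.0, 0, 0, -0.068, 0], [0.0105, 0.0096, 0.0, 0, 0, -0.137, 0], [0.0163, 0.0138, 0.0, 0, 0, -0.205, 0], [0.0223, 0.0176, 0.0, 0, 0, -0.274, 0], [0.0286, 0.021, 0.0, 0, 0, -0.342, 0]]
[[0.0065, 0.0029, 0.0, 0, 0, -0.068, 0], [0.0131, 0.0054, 0.0, 0, 0, -0.137, 0], [0.02, 0.0075, 0.0, 0, 0, -0.205, 0], [0.0269, 0.009, 0.0, 0, 0, -0.274, 0], [0.0339, 0.0101, 0.0, 0, 0, -0.342, 0]]
[[0.0071, 0.0006, 0.0, 0, 0, -0.068, 0], [0.0142, 0.0007, 0.0, 0, 0, -0.137, 0], [0.0213, 0.0003, 0.0, 0, 0, -0.205, 0], [0.0284, -0.0005, 0.0, 0, 0, -0.274, 0], [0.0354, -0.0019, 0.0, 0, 0, -0.342, 0]]
[[0.0069, -0.0018, 0.0, 0, 0, -0.068, 0], [0.0136, -0.0041, 0.0, 0, 0, -0.137, 0], [0.0202, -0.0068, 0.0, 0, 0, -0.205, 0], [0.0266, -0.01, 0.0, 0, 0, -0.274, 0], [0.0327, -0.0136, 0.0, 0, 0, -0.342, 0]]
[[0.0059, -0.004, 0.0, 0, 0, -0.068, 0], [0.0115, -0.0084, 0.0, 0, 0, -0.137, 0], [0.0167, -0.0132, 0.0, 0, 0, -0.205, 0], [0.0217, -0.0183, 0.0, 0, 0, -0.274, 0], [0.0262, -0.0238, 0.0, 0, 0, -0.342, 0]]
```

{"name": "carry_out", "arguments": {"plan": [[[-0.0065,0.0107,0.036,0,0,0.114,0],[-0.0131,0.0221,0.071,0,0,0.228,0],[-0.0203,0.0346,0.081,0,0,0.342,0],[-0.032,0.0412,0.081,0,0,0.456,0],[-0.0444,0.0463,0.081,0,0,0.57,0]]]}}

```text
time_s: 4.67
eef_pos: [0.6061, 0.0268, 0.1198]
eef_rot: [0.002, 0.808, 0.59, 0.002]
wrist_force: [1.2, 0.7, 0.1]
opening: -0.001
grasp_force: 0.0
```

{"name": "carry_out", "arguments": {"plan": [[[-0.0129,0.0037,0,0,0,0.114,0],[-0.0262,0.0059,0,0,0,0.228,0],[-0.0396,0.0067,0,0,0,0.342,0],[-0.053,0.0058,0,0,0,0.456,0],[-0.0663,0.0035,0,0,0,0.57,0]]]}}

```text
time_s: 5.08
eef_pos: [0.5383, 0.0299, 0.1178]
eef_rot: [0.001, 0.609, 0.793, 0.001]
wrist_force: [0.5, -1.0, -0.6]
opening: -0.001
grasp_force: 0.0
```

{"name": "carry_out", "arguments": {"plan": [[[-0.0129,-0.0038,0,0,0,0.114,0],[-0.0253,-0.0091,0,0,0,0.228,0],[-0.0337,-0.0208,-0.01,0,0,0.342,0],[-0.0414,-0.0314,-0.02,0,0,0.456,0],[-0.0476,-0.0426,-0.04,0,0,0.57,0]]]}}

```text
time_s: 5.5
eef_pos: [0.4927, -0.0138, 0.0791]
eef_rot: [0.004, 0.362, 0.932, 0.0]
wrist_force: [0.8, -0.0, -0.8]
opening: 0.0
grasp_force: 0.0
```

```bash
python3 look.py c3.png
```

```text
tcp [ 0.4927 -0.0138  0.0791] r 0.1037 f 136.2 q6 -1.1 F [ 0.8 -0.  -0.8] t 5.5
scene red 216 press ang 120.7 r 0.046 z 0.0946
scene blue 141 press ang 206.2 r 0.049 z 0.0864
scene green 149 press ang 27.7 r 0.042 z 0.0865
```

View pics/c3.png

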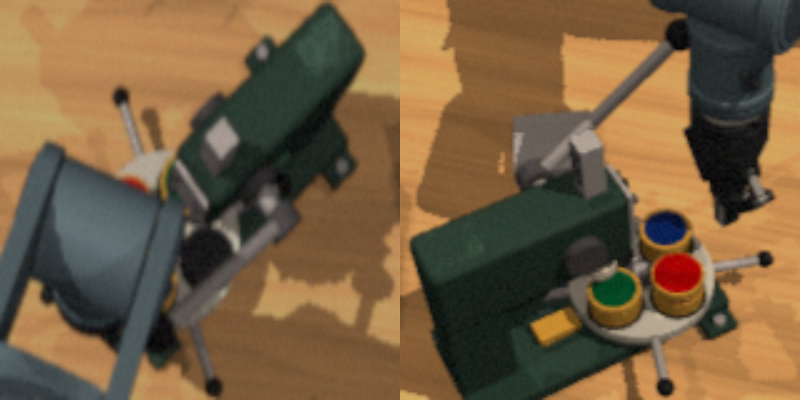

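The scene crop shows the gripper just behind spoke 1, with the lever ball free beside the wrist. I'll descend and make stroke 2.

{"name": "carry_out", "arguments": {"plan": [[[0,0,-0.02,0,0,0,0],[0,0,-0.035,0,0,0,0],[0,0,-0.042,0,0,0,0],[0,0,-0.042,0,0,0,0],[0.0051,0.005,-0.042,0,0,-0.068,0]]]}}

```text
time_s: 6.02
eef_pos: [0.4956, -0.0081, 0.0345]
eef_rot: [-0.0, 0.398, 0.918, -0.0]
wrist_force: [-0.8, -1.3, -0.2]
opening: -0.001
grasp_force: 0.0
```

{"name": "carry_out", "arguments": {"plan": [[[0.0054,0.0046,0,0,0,-0.068,0],[0.0112,0.0088,0,0,0,-0.137,0],[0.0172,0.0126,0,0,0,-0.205,0],[0.0235,0.016,0,0,0,-0.274,0],[0.03,0.0189,0,0,0,-0.342,0]]]}}

```text
time_s: 6.43
eef_pos: [0.5265, 0.0112, 0.0353]
eef_rot: [0.001, 0.549, 0.836, 0.0]
wrist_force: [-0.9, -1.7, -0.2]
opening: 0.001
grasp_force: 0.5
```

```bash
python3 look.py
python3 - <<'E'
from arc import *
from bench import get_obs
import numpy as np
p=get_obs()['eef_pos'];arc([*(np.array([.5675,-.0856])+.104*np.array([np.cos(np.radians(112.5)),np.sin(np.radians(112.5))])),.036],112.5,np.linspace(112.5,42,21)[1:],[.104]*20,[.036]*20)
E
```

```text
tcp [0.5265 0.0112 0.0353] r 0.1051 f 112.9 q6 -0.61 F [-0.9 -1.7 -0.2] t 6.4333
top blue 121 press ang 195.9 r 0.045 z 0.0856
scene red 217 press ang 104.4 r 0.045 z 0.0941
scene blue 146 press ang 192.1 r 0.048 z 0.0861
scene green 91 press ang 15.2 r 0.043 z 0.0861
[[0.006, 0.0023, 0.0, 0, 0, -0.062, 0], [0.0121, 0.0042, 0.0, 0, 0, -0.123, 0], [0.0183, 0.0057, 0.0, 0, 0, -0.185, 0], [0.0246, 0.0068, 0.0, 0, 0, -0.246, 0], [0.031, 0.0075, 0.0, 0, 0, -0.308, 0]]
[[0.0064, 0.0003, 0.0, 0, 0, -0.062, 0], [0.0128, 0.0003, 0.0, 0, 0, -0.123, 0], [0.0192, -0.0001, 0.0, 0, 0, -0.185, 0], [0.0255, -0.001, 0.0, 0, 0, -0.246, 0], [0.0318, -0.0022, 0.0, 0, 0, -0.308, 0]]
[[0.0062, -0.0016, 0.0, 0, 0, -0.062, 0], [0.0123, -0.0036, 0.0, 0, 0, -0.123, 0], [0.0182, -0.0059, 0.0, 0, 0, -0.185, 0], [0.024, -0.0086, 0.0, 0, 0, -0.246, 0], [0.0296, -0.0117, 0.0, 0, 0, -0.308, 0]]
[[0.0054, -0.0034, 0.0, 0, 0, -0.062, 0], [0.0106, -0.0071, 0.0, 0, 0, -0.123, 0], [0.0156, -0.0112, 0.0, 0, 0, -0.185, 0], [0.0203, -0.0155, 0.0, 0, 0, -0.246, 0], [0.0247, -0.0201, 0.0, 0, 0, -0.308, 0]]
```

{"name": "carry_out", "arguments": {"plan": [[[0.006,0.0023,0,0,0,-0.062,0],[0.0121,0.0042,0,0,0,-0.123,0],[0.0183,0.0057,0,0,0,-0.185,0],[0.0246,0.0068,0,0,0,-0.246,0],[0.031,0.0075,0,0,0,-0.308,0]]]}}

```text
time_s: 6.95
eef_pos: [0.5554, 0.0187, 0.0344]
eef_rot: [-0.001, 0.67, 0.743, -0.001]
wrist_force: [-5.0, 0.4, 2.7]
opening: 0.002
grasp_force: 2.3
```

{"name": "carry_out", "arguments": {"plan": [[[0.0064,0.0003,0,0,0,-0.062,0],[0.0128,0.0003,0,0,0,-0.123,0],[0.0192,-0.0001,0,0,0,-0.185,0],[0.0255,-0.001,0,0,0,-0.246,0],[0.0318,-0.0022,0,0,0,-0.308,0]]]}}

```text
time_s: 7.37
eef_pos: [0.5884, 0.0164, 0.0346]
eef_rot: [-0.0, 0.776, 0.631, 0.0]
wrist_force: [-1.5, 0.6, 0.8]
opening: -0.004
grasp_force: 0.4
```

{"name": "carry_out", "arguments": {"plan": [[[0.0062,-0.0016,0,0,0,-0.062,0],[0.0123,-0.0036,0,0,0,-0.123,0],[0.0182,-0.0059,0,0,0,-0.185,0],[0.024,-0.0086,0,0,0,-0.246,0],[0.0296,-0.0117,0,0,0,-0.308,0]]]}}

```text
time_s: 7.78
eef_pos: [0.618, 0.0047, 0.0347]
eef_rot: [-0.0, 0.863, 0.505, 0.0]
wrist_force: [-2.0, 1.2, -0.2]
opening: 0.001
grasp_force: 0.8
```

{"name": "carry_out", "arguments": {"plan": [[[0.0054,-0.0034,0,0,0,-0.062,0],[0.0106,-0.0071,0,0,0,-0.123,0],[0.0156,-0.0112,0,0,0,-0.185,0],[0.0203,-0.0155,0,0,0,-0.246,0],[0.0247,-0.0201,0,0,0,-0.308,0]]]}}

```text
time_s: 8.2
eef_pos: [0.6426, -0.0154, 0.0347]
eef_rot: [-0.0, 0.931, 0.366, 0.0]
wrist_force: [-0.7, 0.7, 0.6]
opening: -0.0
grasp_force: 0.6
```

```bash
python3 look.py
python3 - <<'E'
from arc import *
C=np.array([.5675,-.0856]);a=np.radians(42)
arc([*(C+.104*np.array([np.cos(a),np.sin(a)])),.036],42,np.linspace(42,138,16)[1:],np.r_[.108,.112,[.118]*10,.112,.108,.104],np.r_[.075,.11,[.12]*10,.11,.1,.08])
E
```

```text
tcp [ 0.6426 -0.0154  0.0347] r 0.1028 f 43.1 q6 0.61 F [-0.7  0.7  0.6] t 8.2
top red 43 press ang 47.7 r 0.04 z 0.0932
top green 98 press ang -60.0 r 0.046 z 0.0853
scene red 188 press ang 32.3 r 0.042 z 0.0943
[[-0.0056, 0.0112, 0.039, 0, 0, 0.112, 0], [-0.0127, 0.0219, 0.074, 0, 0, 0.223, 0], [-0.0204, 0.0338, 0.084, 0, 0, 0.335, 0], [-0.0323, 0.0395, 0.084, 0, 0, 0.447, 0], [-0.0448, 0.0438, 0.084, 0, 0, 0.559, 0]]
[[-0.0128, 0.0029, 0.0, 0, 0, 0.112, 0], [-0.0259, 0.0044, 0.0, 0, 0, 0.223, 0], [-0.0391, 0.0044, 0.0, 0, 0, 0.335, 0], [-0.0522, 0.0029, 0.0, 0, 0, 0.447, 0], [-0.0651, 0.0, 0.0, 0, 0, 0.559, 0]]
[[-0.0124, -0.0043, 0.0, 0, 0, 0.112, 0], [-0.0243, -0.01, 0.0, 0, 0, 0.223, 0], [-0.032, -0.0219, -0.01, 0, 0, 0.335, 0], [-0.0392, -0.0327, -0.02, 0, 0, 0.447, 0], [-0.0448, -0.0438, -0.04, 0, 0, 0.559, 0]]
```

Red is now at about 31°. I'll transit to the next spoke, at about 166°.

{"name": "carry_out", "arguments": {"plan": [[[-0.0056,0.0112,0.039,0,0,0.112,0],[-0.0127,0.0219,0.074,0,0,0.223,0],[-0.0204,0.0338,0.084,0,0,0.335,0],[-0.0323,0.0395,0.084,0,0,0.447,0],[-0.0448,0.0438,0.084,0,0,0.559,0]]]}}

```text
time_s: 8.72
eef_pos: [0.5984, 0.0291, 0.1201]
eef_rot: [0.001, 0.79, 0.613, 0.001]
wrist_force: [-0.2, 0.3, -1.0]
opening: -0.004
grasp_force: 0.0
```

{"name": "carry_out", "arguments": {"plan": [[[-0.0128,0.0029,0,0,0,0.112,0],[-0.0259,0.0044,0,0,0,0.223,0],[-0.0391,0.0044,0,0,0,0.335,0],[-0.0522,0.0029,0,0,0,0.447,0],[-0.0651,0,0,0,0,0.559,0]]]}}

```text
time_s: 9.13
eef_pos: [0.5318, 0.0287, 0.1183]
eef_rot: [0.0, 0.59, 0.807, 0.0]
wrist_force: [0.3, -0.5, -0.1]
opening: -0.001
grasp_force: 0.0
```

{"name": "carry_out", "arguments": {"plan": [[[-0.0124,-0.0043,0,0,0,0.112,0],[-0.0243,-0.01,0,0,0,0.223,0],[-0.032,-0.0219,-0.01,0,0,0.335,0],[-0.0392,-0.0327,-0.02,0,0,0.447,0],[-0.0448,-0.0438,-0.04,0,0,0.559,0]]]}}

```text
time_s: 9.55
eef_pos: [0.489, -0.0161, 0.0797]
eef_rot: [0.003, 0.345, 0.939, 0.0]
wrist_force: [1.0, -0.1, 0.7]
opening: 0.002
grasp_force: 0.0
```

{"name": "carry_out", "arguments": {"plan": [[[0,0,-0.02,0,0,0,0],[0,0,-0.035,0,0,0,0],[0,0,-0.044,0,0,0,0],[0,0,-0.044,0,0,0,0],[0,0,-0.044,0,0,0,0]]]}}

```text
time_s: 9.97
eef_pos: [0.4879, -0.0154, 0.034]
eef_rot: [-0.0, 0.349, 0.937, 0.0]
wrist_force: [0.2, 0.5, -0.3]
opening: -0.002
grasp_force: 0.0
```

```bash
python3 look.py
python3 - <<'E'
from arc import *
C=np.array([.5675,-.0856]);a=np.radians(138)
arc([*(C+.104*np.array([np.cos(a),np.sin(a)])),.036],138,np.linspace(138,98,16)[1:],[.104]*15,[.036]*15)
E
```

```text
tcp [ 0.4879 -0.0154  0.034 ] r 0.1061 f 138.6 q6 -1.13 F [ 0.2  0.5 -0.3] t 9.9667
top red 33 press ang 45.8 r 0.04 z 0.0933
top blue 26 press ang 107.0 r 0.046 z 0.085
top green 139 press ang -59.5 r 0.045 z 0.0851
scene red 186 press ang 32.2 r 0.042 z 0.0944
scene blue 161 press ang 123.3 r 0.046 z 0.0862
[[0.0033, 0.0035, 0.0, 0, 0, -0.047, 0], [0.0068, 0.0069, 0.0, 0, 0, -0.093, 0], [0.0104, 0.0101, 0.0, 0, 0, -0.14, 0], [0.0142, 0.0131, 0.0, 0, 0, -0.186, 0], [0.0181, 0.0159, 0.0, 0, 0, -0.233, 0]]
[[0.004, 0.0027, 0.0, 0, 0, -0.047, 0], [0.0082, 0.0051, 0.0, 0, 0, -0.093, 0], [0.0125, 0.0074, 0.0, 0, 0, -0.14, 0], [0.0169, 0.0095, 0.0, 0, 0, -0.186, 0], [0.0213, 0.0113, 0.0, 0, 0, -0.233, 0]]
[[0.0045, 0.0017, 0.0, 0, 0, -0.047, 0], [0.0092, 0.0031, 0.0, 0, 0, -0.093, 0], [0.0139, 0.0043, 0.0, 0, 0, -0.14, 0], [0.0186, 0.0053, 0.0, 0, 0, -0.186, 0], [0.0234, 0.0061, 0.0, 0, 0, -0.233, 0]]
```

{"name": "carry_out", "arguments": {"plan": [[[0.0033,0.0035,0,0,0,-0.047,0],[0.0068,0.0069,0,0,0,-0.093,0],[0.0104,0.0101,0,0,0,-0.14,0],[0.0142,0.0131,0,0,0,-0.186,0],[0.0181,0.0159,0,0,0,-0.233,0]]]}}

```text
time_s: 10.48
eef_pos: [0.5068, 0.0002, 0.0349]
eef_rot: [0.001, 0.456, 0.89, 0.0]
wrist_force: [-1.9, -0.7, 0.1]
opening: 0.0
grasp_force: 1.1
```

{"name": "carry_out", "arguments": {"plan": [[[0.004,0.0027,0,0,0,-0.047,0],[0.0082,0.0051,0,0,0,-0.093,0],[0.0125,0.0074,0,0,0,-0.14,0],[0.0169,0.0095,0,0,0,-0.186,0],[0.0213,0.0113,0,0,0,-0.233,0]]]}}

```text
time_s: 10.9
eef_pos: [0.5281, 0.0116, 0.0349]
eef_rot: [0.001, 0.557, 0.831, 0.0]
wrist_force: [-1.7, -2.2, 1.1]
opening: 0.001
grasp_force: 1.1
```

```bash
python3 look.py
```

```text
tcp [0.5281 0.0116 0.0349] r 0.1048 f 112.1 q6 -0.59 F [-1.7 -2.2  1.1] t 10.9
scene red 110 press ang 12.6 r 0.044 z 0.0943
scene blue 164 press ang 105.0 r 0.045 z 0.086
```

{"name": "carry_out", "arguments": {"plan": [[[0.003,0.0012,0,0,0,-0.03,0],[0.006,0.0022,0,0,0,-0.06,0],[0.009,0.0031,0,0,0,-0.09,0],[0.012,0.0039,0,0,0,-0.12,0],[0.015,0.0045,0,0,0,-0.15,0]]]}}

```text
time_s: 11.42
eef_pos: [0.5427, 0.0161, 0.0344]
eef_rot: [0.001, 0.617, 0.787, 0.0]
wrist_force: [0.9, -0.8, 0.5]
opening: 0.001
grasp_force: 0.0
```

```bash
python3 look.py
```

```text
tcp [0.5427 0.0161 0.0344] r 0.1047 f 103.7 q6 -0.43 F [ 0.9 -0.8  0.5] t 11.4167
top blue 50 press ang 81.7 r 0.035 z 0.0854
scene red 64 press ang 5.5 r 0.041 z 0.0943
scene blue 169 press ang 93.4 r 0.045 z 0.0863
```

Contact was lost as the plate jumped ahead, so it probably snapped in. I'll back off, rise and check.

{"name": "carry_out", "arguments": {"plan": [[[-0.008,0.002,0.01,0,0,0.08,0],[-0.015,0.01,0.045,0,0,0.18,0],[-0.018,0.02,0.085,0,0,0.28,0],[-0.018,0.03,0.12,0,0,0.38,0],[-0.018,0.04,0.155,0,0,0.48,0]]]}}

```text
time_s: 11.93
eef_pos: [0.5236, 0.0564, 0.1908]
eef_rot: [0.0, 0.409, 0.913, 0.0]
wrist_force: [0.5, 0.2, -0.9]
opening: -0.005
grasp_force: 0.0
```

{"name": "carry_out", "arguments": {"plan": [[[0,0.02,0.035,0,0,0.05,0],[0,0.04,0.07,0,0,0.05,0],[0,0.06,0.105,0,0,0.05,0],[0,0.08,0.135,0,0,0.05,0],[0,0.1,0.15,0,0,0.05,0]]]}}

```text
time_s: 12.35
eef_pos: [0.5251, 0.1571, 0.3441]
eef_rot: [0.003, 0.388, 0.922, 0.002]
wrist_force: [1.0, 0.6, 1.0]
opening: 0.0
grasp_force: 0.0
```

```bash
python3 look.py c4.png
```

```text
tcp [0.5251 0.1571 0.3441] r 0.2464 f 99.9 q6 -0.7 F [1.  0.6 1. ] t 12.35
top blue 141 press ang 90.4 r 0.043 z 0.0852
top green 23 press ang -76.6 r 0.038 z 0.0861
scene red 62 press ang 3.9 r 0.042 z 0.095
scene blue 166 press ang 93.0 r 0.045 z 0.0862
```

View pics/c4.png

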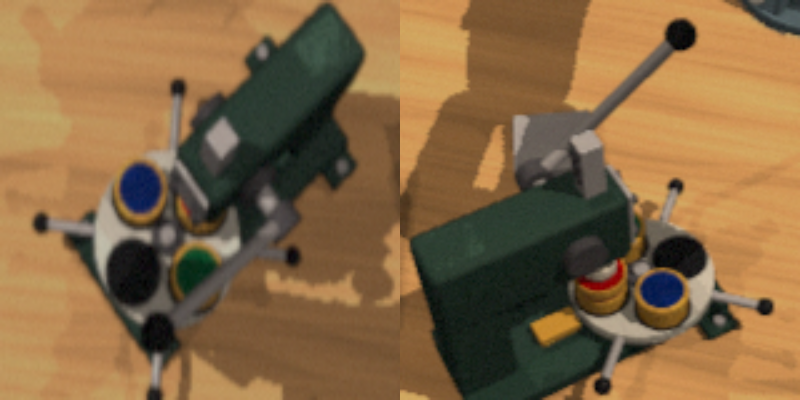

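The red box stands under the nose. I'll check the spoke angle precisely from the black balls.

Run:
```python
from h import *
c=camera('top');g=c['pixels'].max(2)
B=[]
for x,y in((178,88),(40,222),(292,256)):
    u,v=290+x/2.667,190+y/3.333;u0,v0=int(u)-5,int(v)-5
    w=np.clip(60-g[v0:v0+11,u0:u0+11].astype(float),0,None);yy,xx=np.mgrid[:11,:11]
    uv=(u0+(w*xx).sum()/w.sum(),v0+(w*yy).sum()/w.sum());B.append(ray(c,uv,.047)[:2])
    print((u,v),uv,w.sum())
C=(B[1]+B[2])/2
print(C,[np.degrees(np.arctan2(*(b-C)[::-1])).round(2)+46.1 for b in B],[np.hypot(*(b-C)).round(4) for b in B])
```

```text
(356.7416572928384, 216.4026402640264) (np.float64(356.533527696793), np.float64(215.94169096209913)) 343.0
(304.9981252343457, 256.6066606660666) (np.float64(304.8346253229974), np.float64(256.49612403100775)) 387.0
(399.48631421072366, 266.8076807680768) (np.float64(399.18975903614455), np.float64(266.4668674698795)) 664.0
[ 0.56570733 -0.0858553 ] [np.float64(44.730000000000004), np.float64(135.04), np.float64(-44.96)] [np.float64(0.1305), np.float64(0.1302), np.float64(0.1302)]
```

The dial sits exactly in its stop, with spokes at 45°, 135° and -45°. Next I go over the lever.

{"name": "carry_out", "arguments": {"plan": [[[-0.006,-0.036,0,0,0,0,0],[-0.012,-0.073,0,0,0,0,0],[-0.018,-0.11,0,0,0,0,0],[-0.024,-0.146,0,0,0,0,0],[-0.03,-0.183,0,0,0,0,0]]]}}

```text
time_s: 12.92
eef_pos: [0.4925, -0.029, 0.3368]
eef_rot: [-0.001, 0.389, 0.921, -0.0]
wrist_force: [1.7, -0.5, -0.0]
opening: -0.001
grasp_force: 0.0
```

{"name": "carry_out", "arguments": {"plan": [[[-0.008,-0.036,0,0,0,0,0],[-0.0156,-0.072,0,0,0,0,0],[-0.0156,-0.072,-0.02,0,0,0,0],[-0.0156,-0.072,-0.035,0,0,0,0],[-0.0156,-0.072,-0.035,0,0,0,0]]]}}

```text
time_s: 13.33
eef_pos: [0.4756, -0.0996, 0.2987]
eef_rot: [-0.004, 0.39, 0.921, 0.0]
wrist_force: [0.4, 0.7, 0.1]
opening: -0.001
grasp_force: 0.0
```

```bash
python3 look.py c5.png
python3 - <<'E'
import numpy as np
b=None
for L in np.r_[0,np.linspace(.1,1.2,23)]:
    t=.6-L;px=.072-.15*np.cos(t);z=.175+.15*np.sin(t)+.007/np.cos(t)+.011*np.tan(abs(t))
    p=np.array([.5156+.6934*px,-.1355-.7206*px,z]);print(round(L,2),p.round(4))
E
```

```text
tcp [ 0.4756 -0.0996  0.2987] r 0.093 f -171.3 q6 -1.22 F [0.4 0.7 0.1] t 13.3333
scene red 60 press ang 4.4 r 0.041 z 0.0947
scene blue 167 press ang 93.1 r 0.045 z 0.0862
0.0 [ 0.4797 -0.0982  0.2757]
0.1 [ 0.4742 -0.0925  0.2609]
0.15 [ 0.4719 -0.0901  0.2533]
0.2 [ 0.4697 -0.0878  0.2457]
0.25 [ 0.4678 -0.0858  0.2379]
0.3 [ 0.4662 -0.0841  0.2301]
0.35 [ 0.4647 -0.0827  0.2221]
0.4 [ 0.4636 -0.0814  0.2142]
0.45 [ 0.4627 -0.0805  0.2062]
0.5 [ 0.462  -0.0798  0.1981]
0.55 [ 0.4616 -0.0794  0.1901]
0.6 [ 0.4615 -0.0793  0.182 ]
0.65 [ 0.4616 -0.0794  0.1751]
0.7 [ 0.462  -0.0798  0.1682]
0.75 [ 0.4627 -0.0805  0.1613]
0.8 [ 0.4636 -0.0814  0.1546]
0.85 [ 0.4647 -0.0827  0.1479]
0.9 [ 0.4662 -0.0841  0.1414]
0.95 [ 0.4678 -0.0858  0.135 ]
1.0 [ 0.4697 -0.0878  0.1288]
1.05 [ 0.4719 -0.0901  0.1228]
1.1 [ 0.4742 -0.0925  0.1171]
1.15 [ 0.4769 -0.0952  0.1116]
1.2 [ 0.4797 -0.0982  0.1063]
```

View pics/c5.png

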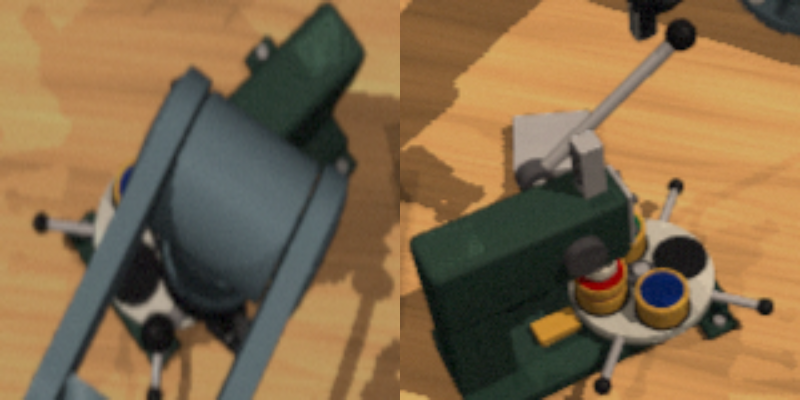

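{"name": "carry_out", "arguments": {"plan": [[[0.004,0.0014,-0.02,0,0,0,0],[-0.0014,0.0071,-0.038,0,0,0,0],[-0.0059,0.0118,-0.053,0,0,0,0],[-0.0094,0.0155,-0.0686,0,0,0,0],[-0.012,0.0182,-0.0845,0,0,0,0]]]}}

```text
time_s: 13.85
eef_pos: [0.467, -0.0803, 0.2201]
eef_rot: [0.001, 0.388, 0.921, -0.0]
wrist_force: [-0.6, 0.6, 3.7]
opening: 0.002
grasp_force: 1.8
```

```bash
python3 look.py c6.png
```

```text
tcp [ 0.467  -0.0803  0.2201] r 0.1006 f 177.0 q6 -1.19 F [-0.6  0.6  3.7] t 13.85
scene red 43 press ang 5.7 r 0.044 z 0.0943
scene blue 168 press ang 93.8 r 0.044 z 0.0861
```

View pics/c6.png

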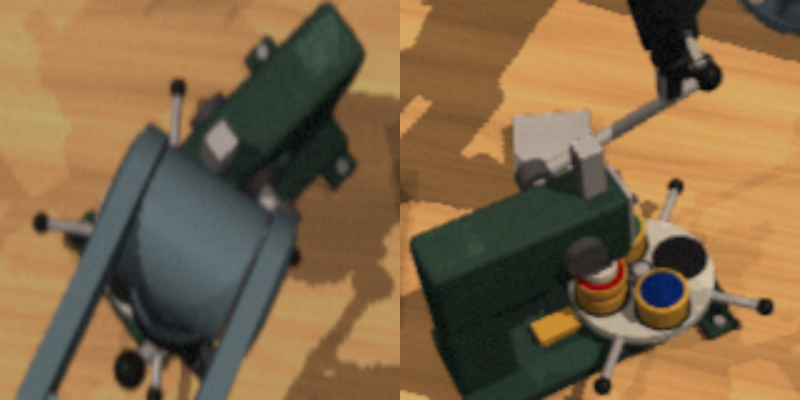

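The lever is going down with the fingers, at 3.7 N. I'll continue.

{"name": "carry_out", "arguments": {"plan": [[[-0.0016,0.0016,-0.016,0,0,0,0],[-0.0021,0.0021,-0.032,0,0,0,0],[-0.0016,0.0016,-0.046,0,0,0,0],[-0.0009,0.0009,-0.053,0,0,0,0],[0,0,-0.0596,0,0,0,0]]]}}

```text
time_s: 14.37
eef_pos: [0.4668, -0.0796, 0.1608]
eef_rot: [-0.001, 0.389, 0.921, 0.001]
wrist_force: [-5.3, 6.9, 9.1]
opening: 0.005
grasp_force: 5.0
```

{"name": "carry_out", "arguments": {"plan": [[[0.0011,-0.0013,-0.0067,0,0,0,0],[0.0026,-0.0027,-0.0132,0,0,0,0],[0.0042,-0.0044,-0.0196,0,0,0,0],[0.0061,-0.0064,-0.0258,0,0,0,0],[0.0072,-0.0075,-0.0288,0,0,0,0]]]}}

```text
time_s: 14.78
eef_pos: [0.4729, -0.0861, 0.1311]
eef_rot: [-0.002, 0.389, 0.921, 0.001]
wrist_force: [-6.8, 10.6, 6.2]
opening: 0.003
grasp_force: 5.5
```

```bash
python3 look.py c7.png
```

```text
tcp [ 0.4729 -0.0861  0.1311] r 0.0946 f -179.7 q6 -1.2 F [-6.8 10.6  6.2] t 14.7833
scene red 39 press ang 4.3 r 0.044 z 0.0872
scene blue 165 press ang 93.4 r 0.045 z 0.0865
```

View pics/c7.png

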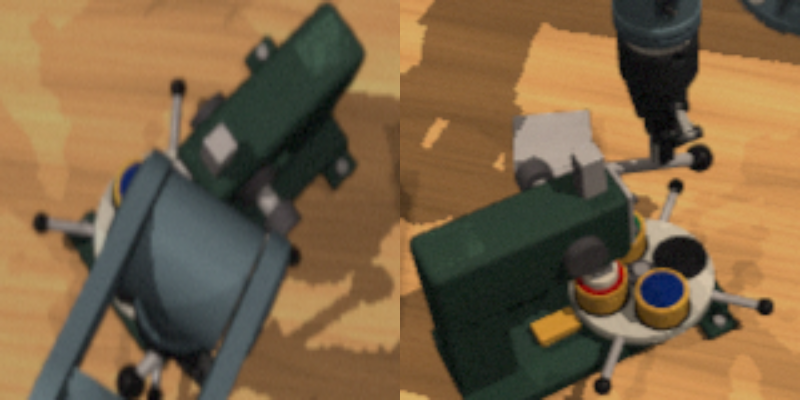

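The lid is nearly home: red z is 0.0872 against blue at 0.0865. I'll press on gently and watch the force.

{"name": "carry_out", "arguments": {"plan": [[[0.0005,-0.0005,-0.002,0,0,0,0],[0.001,-0.001,-0.004,0,0,0,0],[0.0015,-0.0015,-0.006,0,0,0,0],[0.002,-0.002,-0.008,0,0,0,0],[0.002,-0.002,-0.008,0,0,0,0]]]}}

```text
time_s: 15.3
eef_pos: [0.4756, -0.0888, 0.1239]
eef_rot: [-0.001, 0.389, 0.921, 0.001]
wrist_force: [-6.2, 7.7, 7.8]
opening: 0.001
grasp_force: 5.8
```

```bash
python3 look.py
```

```text
tcp [ 0.4756 -0.0888  0.1239] r 0.092 f -178.0 q6 -1.2 F [-6.2  7.7  7.8] t 15.3
top blue 25 press ang 96.4 r 0.054 z 0.0859
scene red 39 press ang 3.1 r 0.043 z 0.0857
scene blue 164 press ang 92.4 r 0.045 z 0.0862
```

{"name": "carry_out", "arguments": {"plan": [[[0.0008,-0.0008,-0.002,0,0,0,0],[0.0016,-0.0016,-0.004,0,0,0,0],[0.002,-0.002,-0.005,0,0,0,0],[0.0024,-0.0024,-0.006,0,0,0,0],[0.0024,-0.0024,-0.006,0,0,0,0]]]}}

```text
time_s: 15.82
eef_pos: [0.4775, -0.0907, 0.1179]
eef_rot: [-0.002, 0.389, 0.921, 0.001]
wrist_force: [-6.9, 8.8, 10.0]
opening: -0.001
grasp_force: 7.1
```

```bash
python3 look.py
```

```text
tcp [ 0.4775 -0.0907  0.1179] r 0.0902 f -176.8 q6 -1.21 F [-6.9  8.8 10. ] t 15.8167
top blue 30 press ang 95.3 r 0.053 z 0.0861
scene red 35 press ang 4.9 r 0.045 z 0.0856
scene blue 168 press ang 95.0 r 0.043 z 0.0861
```

{"name": "carry_out", "arguments": {"plan": [[[0.0008,-0.0008,-0.002,0,0,0,0],[0.0016,-0.0016,-0.004,0,0,0,0],[0.002,-0.002,-0.005,0,0,0,0],[0.0024,-0.0024,-0.006,0,0,0,0],[0.0024,-0.0024,-0.006,0,0,0,0]]]}}

```text
time_s: 16.33
eef_pos: [0.4796, -0.0929, 0.1119]
eef_rot: [-0.003, 0.389, 0.921, 0.001]
wrist_force: [-8.8, 10.0, 12.1]
opening: -0.0
grasp_force: 8.4
```

```bash
python3 look.py c8.png
```

```text
tcp [ 0.4796 -0.0929  0.1119] r 0.0882 f -175.3 q6 -1.21 F [-8.8 10.  12.1] t 16.3333
top blue 40 press ang 94.7 r 0.052 z 0.0857
scene red 35 press ang 4.1 r 0.046 z 0.0849
scene blue 167 press ang 94.1 r 0.044 z 0.0861
```

View pics/c8.png

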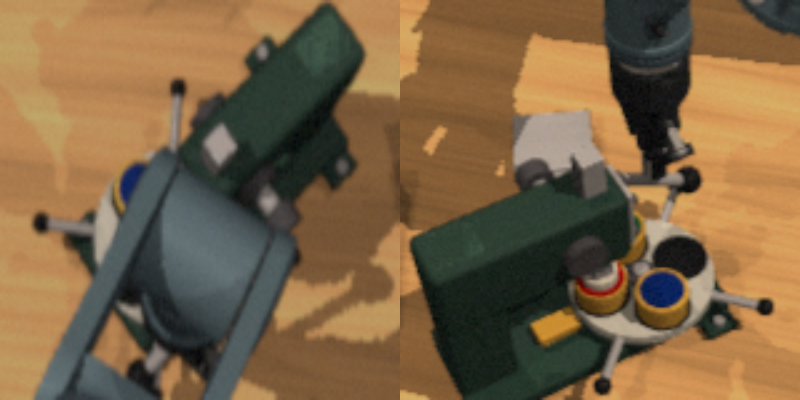

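The lever is well past the "lid home" angle, the force is rising (about 18 N in all) and the lid band is closed. I'll let the lever up gently.

{"name": "carry_out", "arguments": {"plan": [[[0,0,0.01,0,0,0,0],[-0.002,0.002,0.025,0,0,0,0],[-0.004,0.004,0.045,0,0,0,0],[-0.005,0.005,0.065,0,0,0,0],[-0.005,0.005,0.085,0,0,0,0]]]}}

```text
time_s: 16.85
eef_pos: [0.4764, -0.0902, 0.1985]
eef_rot: [0.001, 0.389, 0.921, -0.0]
wrist_force: [1.4, -1.2, 1.6]
opening: 0.003
grasp_force: 0.9
```

{"name": "carry_out", "arguments": {"plan": [[[0.001,-0.001,0.02,0,0,0,0],[0.002,-0.002,0.04,0,0,0,0],[0.003,-0.003,0.06,0,0,0,0],[0.004,-0.004,0.08,0,0,0,0],[0.005,-0.005,0.1,0,0,0,0]]]}}

```text
time_s: 17.27
eef_pos: [0.4812, -0.0953, 0.2986]
eef_rot: [0.001, 0.389, 0.921, -0.0]
wrist_force: [0.8, -0.8, 0.8]
opening: 0.001
grasp_force: 0.0
```

{"name": "carry_out", "arguments": {"plan": [[[0,0,0.02,0,0,0,0],[0,0,0.04,0,0,0,0],[0,0,0.06,0,0,0,0],[-0.01,-0.03,0.07,0,0,0,0],[-0.02,-0.06,0.08,0,0,0,0]]]}}

```text
time_s: 17.68
eef_pos: [0.4613, -0.1548, 0.379]
eef_rot: [0.002, 0.387, 0.922, -0.0]
wrist_force: [0.4, -0.8, -0.6]
opening: 0.003
grasp_force: 0.0
```

```bash
python3 look.py
python3 - <<'E'
from h import *
c=camera('scene');cv2.imwrite('pics/c9.png',cv2.resize(c['pixels'][150:300,190:340,::-1],(600,600),interpolation=cv2.INTER_CUBIC))
E
```

```text
tcp [ 0.4613 -0.1548  0.379 ] r 0.1268 f -146.9 q6 -1.34 F [ 0.4 -0.8 -0.6] t 17.6833
top blue 139 press ang 90.6 r 0.043 z 0.0857
scene red 95 press ang 1.7 r 0.043 z 0.0845
scene blue 167 press ang 93.9 r 0.044 z 0.0862
```

View pics/c9.png

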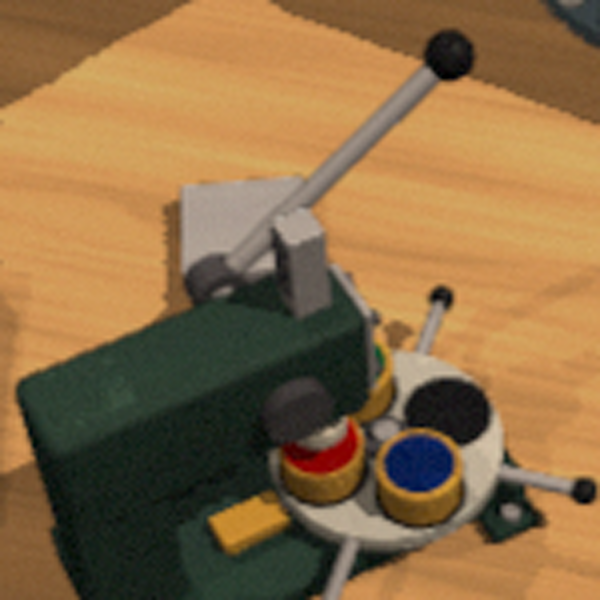

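The picture shows the lever fully raised, the red lid closed as low as the finished blue box, and the box still in its stop under the ram. The robot is clear.

```bash
python3 -c "from bench import hand_in;print(hand_in())"
```

```text
the job is handed in; nothing more can be done
None
```

The job is handed in: I turned the red-lidded box into its stop under the ram, then pressed its lid home and let the lever back up. In the last camera check the red lid was no higher than the finished blue box, and the box was still in its stop.

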